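# Show the recipe step, then start the timer

## Robot

A 6-joint arm with a two-finger parallel gripper is mounted at the origin on the work surface. World frame = base frame: x ahead of the robot, y to its left, z up, the work surface at z = 0. Lengths are in m, angles in rad, forces in N, time in s.
With the tool pointing down it reaches from about 0.225 to 0.875 m from the base axis. Payload 3.4 kg.
Tool frame: the origin (TCP) lies at the very end of the fingers, on their centre line; the grasp point (between the pads) lies env.grip_point_offset behind it (env.grip_point_offset is the distance from the TCP to the grasp point, in m); z points along the fingers, y is the direction in which the jaws open and shut (so a half turn about z gives the same grasp; the last joint's range is limited). The gripper opens to 85 mm and grips with 20 to 120 N. Pads are 22 mm wide; open, the fingers measure 114 mm over their backs; the gripper's body (76 mm by 85 mm) begins 54 mm behind the grasp point. The pads swing forward as they close: fully open they stand 13 mm farther back than shut.
Start: joints at [-1.318, 0.276, 1.505, -0, 1.361, -0.121], TCP at [0.21, -0.535, 0.231] pointing down, gripper open.
Joint ranges: [-2.89, 2.89], [-0.75, 2.08], [0.22, 2.7], [-1.18, 4.32], [0.11, 2.71], [-2.7, 2.7]. Speed limits (rad/s): [2.57, 2.57, 3.14, 3.14, 3.14, 3.14].

## Interface

Orientations are given as a unit quaternion [w, x, y, z].
In Python, from plant import env gives the robot as it stands. The module is installed in compiled form; this text tells all that it offers.
- The arm moves only by the shell command python3 -m creep 'ROWS' [FORCE]. ROWS is text: rows parted by semicolons, each of 7 numbers parted by spaces: the closure in counts, from 0 (fully open) to 255 (shut), then the shift along the tool's x, y, z in mm, then the turn, a rotation vector about the tool's x, y, z in degrees. A call has 1 to 20 rows; each row shifts and turns the pose as measured when the row begins, along the tool's axes as they then stand; what a row does not reach is not made up. A row lasts 1/10 s, in which the tool goes at most 50 mm and 8.59 degrees, less where a joint would pass 70% of its speed; a pose out of reach is approached as far as the arm can. A call is refused whole if a number of a shift passes 50 or a number of a turn 8.59, either way. A call with a gripper value outside its range is refused whole. The fingers move at their own pace and stop on an object; FORCE is the grip in N (left out, the last holds). Time passes only in rows, so rows that do not move let the fingers close. It gives the time, the measured TCP pose, the force and the opening at its end, in the units of the state.
- env.sense(): the state, without advancing time (a new reading comes with each control period).
- env.get_image(name): name is "scene" or "top" or "wrist"; returns (picture, depth): 480x640x3 uint8, red, green, blue; 480x640 float32, m along the optical axis (not along the pixel's ray), 0 where there is no reading.
- env.calibration(name): a dict with "K" (3x3 intrinsics, pixels), "world_to_cam" (4x4, takes a point from world to camera coordinates); the wrist camera has in their place "mount" (4x4, takes a point from camera to tool coordinates, whose origin is the TCP and whose axes are the flange's). Camera axes: x right, y down, z forward; pixel columns grow to the right and rows downward; lengths in m; the calibration is good to about 2 mm. A picture is of the moment at which its call begins: read the wrist's pose just before it. calibration takes no time and is no camera call.
- env.sign_off(): hands the job in, once; it reports no verdict.
The state is a dict: "t": time; "joints": joint angles; "qd": joint speeds; "joint_efforts": joint torques, N m; "tool_pos": TCP position; "eef_rot": TCP orientation; "ft_force": force on the tool from outside, world axes, zero at the start; "moment": the same for the moment, N m; "gripper_width": finger opening in m.
Only numpy, scipy, OpenCV 4.12 (cv2) and the standard library are available. Lean on these libraries where they do the work, as an engineer would, in place of code of your own. Each camera call takes 0.05 s, during which the arm holds its last target.

## Task

Show the class the next recipe step by pointing down, fingertips about three centimetres above the thing and not touching it: two seconds over the middle of the jar with the red lid, then two seconds over the middle of the white tub's mouth. Then press the green start button on the timer all the way down, let it come up again and move clear. Do not point at the other jars or tub on the way, do not press the red button, and lift or shift nothing.

Things in the scene. Friction and masses are not known exactly. Their poses are not given: they have to be found in the camera images.
- jar_red: closed round jar, light grey with a plain paper label and a red screw lid, 80 mm diameter, 100 mm tall with its lid, loose, standing upright; origin: centre of its underside, z up
- jar_red_top (a point): centre of the top face of the red lid, 100 mm above the table
- jar_white: closed round jar, light grey with a plain paper label and a white screw lid, 80 mm diameter, 100 mm tall with its lid, loose, standing upright; origin: centre of its underside, z up
- jar_white_top (a point): centre of the top face of the white lid, 100 mm above the table
- jar_blue: closed round jar, light grey with a plain paper label and a blue screw lid, 80 mm diameter, 100 mm tall with its lid, loose, standing upright; origin: centre of its underside, z up
- jar_blue_top (a point): centre of the top face of the blue lid, 100 mm above the table
- tub_white: empty open white plastic tub, 110 mm across its rim, 90 mm tall, wall 3 mm, loose, standing upright; origin: centre of its underside, z up
- tub_white_rim (a point): centre of the white tub's open mouth, level with the rim, 90 mm above the table
- tub_green: empty open green plastic tub, 110 mm across its rim, 90 mm tall, wall 3 mm, loose, standing upright; origin: centre of its underside, z up
- tub_green_rim (a point): centre of the green tub's open mouth, level with the rim, 90 mm above the table
- timer: grey timer box fixed to the table, 90 x 160 x 35 mm (x, y, z), a blank display on the far half of its top, a green and a red round push button on the near half, 100 mm apart; origin: centre of its underside, y along its long side
- start_btn_top (a point): centre of the top face of the green start button on the timer (+y end of the box), 28 mm diameter, on a black housing; goes down with the button
- start_btn (a joint): travel of the green start button: 0 = up, 0.006 m = fully down; sprung, fully down takes 5 N, comes back up when let go
- stop_btn_top (a point): centre of the top face of the red stop button on the timer (-y end of the box), 28 mm diameter, on a black housing; goes down with the button
- stop_btn (a joint): travel of the red stop button: 0 = up, 0.006 m = fully down; sprung, fully down takes 5 N, comes back up when let go
- glue: small white bottle with an orange cap, 32 mm diameter, 85 mm tall, loose bystander; origin: centre of its underside
- dye: small green bottle with a yellow cap, 30 mm diameter, 75 mm tall, loose bystander; origin: centre of its underside
- spoon: wooden spoon lying on the table behind the jars, 200 mm long along its x, loose bystander

How it is judged:
By the outcome, as a careful person would: the job done as asked, in the order asked, and still so for the second after the job is handed in, with the robot touching nothing.
It also fails if it takes over 58 s, if anything falls off the work surface, if the arm or the gripper's body presses on something with over 40 N, if the wrist force passes 120 N, or if a joint passes its speed limit or range.

## Working session

There is one attempt and no reset: what is moved stays moved. The work goes in short steps, Python scripts to look and compute and a shell command to move; the robot and the scene stay as the last step left them, time stands still between calls to the robot, and variables do not carry over. Pictures are saved under pics/ and viewed, and the job is handed in when it is done.

```bash
mkdir -p pics; python3 - <<'E'
from plant import env
import cv2,numpy as np
s=env.sense();print(s)
for n in("scene","top"):
    p,d=env.get_image(n);cv2.imwrite(f"pics/{n}0.png",p[:,:,::-1]);np.savez(f"{n}0.npz",p=p,d=d)
    print(env.calibration(n))
print(env.grip_point_offset)
E
```

```text
{'t': 0.0, 'joints': array([-1.31800333e+00,  2.76634823e-01,  1.50614417e+00,  2.68674044e-05,
        1.36068373e+00, -1.20993849e-01]), 'qd': array([-0.00210613, -0.00058909,  0.00026071, -0.00016358,  0.00222701,
       -0.00033255]), 'joint_efforts': array([-5.93475716e-05, -4.16781735e+01, -2.45809472e+01, -2.03191494e-04,
        1.11388150e-02,  1.16901177e-06]), 'tool_pos': array([ 0.2098328 , -0.53478346,  0.23041259]), 'eef_rot': array([-9.33874198e-04,  9.82586294e-01,  1.85804468e-01, -4.84669426e-05]), 'ft_force': array([0.62169843, 0.14385762, 0.39054552]), 'moment': array([-0.03165607, -0.04410633,  0.00488438]), 'gripper_width': 0.08554853641945762}
{'K': array([[570.17332446,   0.        , 327.19439477],
       [  0.        , 570.17332446, 229.34025926],
       [  0.        ,   0.        ,   1.        ]]), 'world_to_cam': array([[ 0.35939195,  0.93311084, -0.01189955, -0.2023364 ],
       [ 0.75160105, -0.29699354, -0.58897427, -0.3974269 ],
       [-0.55311236,  0.2027289 , -0.80806417,  1.41699517],
       [ 0.        ,  0.        ,  0.        ,  1.        ]])}
{'K': array([[434.17597787,   0.        , 330.05541408],
       [  0.        , 434.17597787, 239.0503329 ],
       [  0.        ,   0.        ,   1.        ]]), 'world_to_cam': array([[ 0.00452668, -0.99994948,  0.00897473, -0.01894109],
       [-0.99619037, -0.00529091, -0.08704457,  0.60883298],
       [ 0.08708765, -0.00854652, -0.99616399,  0.9655419 ],
       [ 0.        ,  0.        ,  0.        ,  1.        ]])}
0.0187
```

View pics/top0.png

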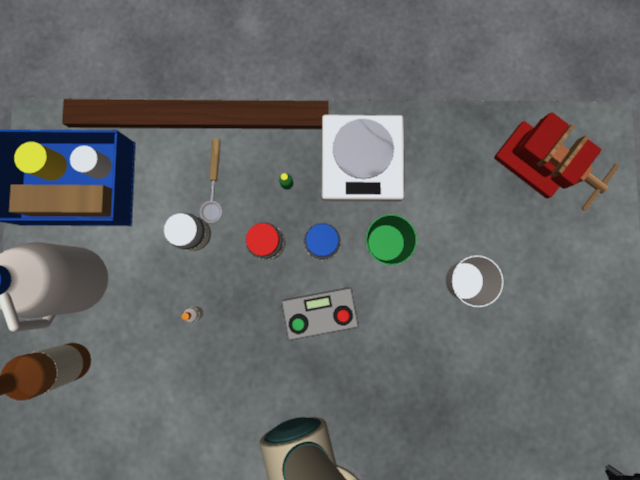

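View pics/scene0.png

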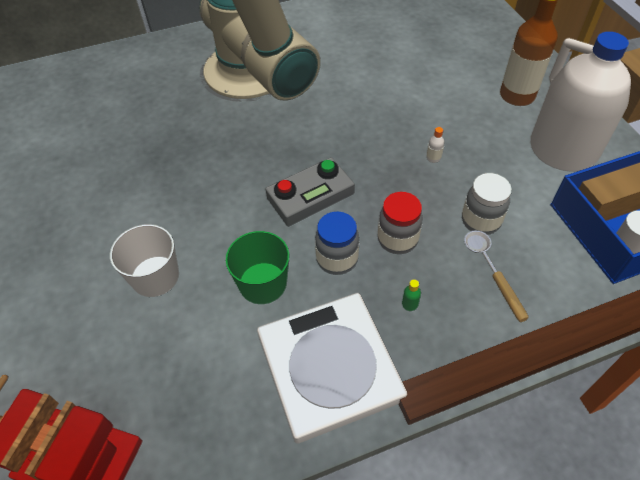

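The top view shows the red lid at (263,240), the white tub's mouth at about (476,281), the green button at (298,324) and the red button at (343,316). The gripper is at the bottom right corner.

```bash
cat > h.py <<'E'
import numpy as np,cv2
from plant import env
def cloud(n,d):
    c=env.calibration(n);K=c["K"];T=np.linalg.inv(c["world_to_cam"])
    v,u=np.mgrid[:480,:640]
    P=np.stack([(u-K[0,2])/K[0,0]*d,(v-K[1,2])/K[1,1]*d,d],-1)
    return P@T[:3,:3].T+T[:3,3]
def circ(P):
    (x,y),r=cv2.minEnclosingCircle(P[:,:2].astype(np.float32).reshape(-1,1,2));
    A=np.c_[2*P[:,:2],np.ones(len(P))];s=np.linalg.lstsq(A,(P[:,:2]**2).sum(1),rcond=None)[0]
    return (round(x,4),round(y,4),round(r,4)),s[:2].round(4)
E
python3 - <<'E'
from h import *
for n in("top","scene"):
    z=np.load(n+"0.npz");p=z["p"];W=cloud(n,z["d"]);hsv=cv2.cvtColor(p,cv2.COLOR_RGB2HSV)
    H,S,V=[hsv[...,i].astype(int) for i in range(3)];X,Y,Z=W[...,0],W[...,1],W[...,2]
    ok=z["d"]>0
    red=((H<8)|(H>172))&(S>150)&(V>90)&ok
    grn=(H>50)&(H<85)&(S>120)&ok
    blu=(H>100)&(H<130)&(S>120)&ok
    for nm,m in(("red",red),("green",grn),("blue",blu)):
        k,l,st,c=cv2.connectedComponentsWithStats(m.astype(np.uint8))
        for i in range(1,k):
            if st[i,4]<60: continue
            q=W[l==i]
            zt=np.percentile(q[:,2],95); t=q[q[:,2]>zt-.006]
            print(n,nm,c[i].round(),st[i,4],"ztop",zt.round(4),circ(t),"mean",t.mean(0).round(4))
    # tub rims & timer & white jar
    for nm,u0,v0,u1,v1,za,zb in ((("tubW",440,245,515,318,.082,.098),("tubG",358,205,425,272,.082,.098),("jarW",155,205,215,255,.09,.108),("timer",275,280,365,345,.028,.041))if n=="top" else (("tubW",100,215,190,305,.082,.098),("tubG",215,225,300,310,.082,.098),("jarW",455,165,520,240,.093,.108),("timer",255,150,365,230,.028,.041))):
        b=np.zeros(ok.shape,bool);b[v0:v1,u0:u1]=1
        t=W[b&ok&(Z>za)&(Z<zb)]
        print(n,nm,len(t),circ(t),np.median(t[:,2]))
        if nm=="timer":print(cv2.minAreaRect(t[:,:2].astype(np.float32)*1000))
    b=(abs(Y)<.05)&ok&(X>.3)&(X<.5)
    print("table z",np.median(Z[ok]))
E
```

```text
top red [546. 136.] 1036 ztop 0.1278 ((0.822, -0.4717, 0.0527), array([ 0.8219, -0.4712])) mean [ 0.8217 -0.4712  0.1254]
top red [525. 162.] 1218 ztop 0.0286 ((0.8017, -0.5001, 0.094), array([ 0.8093, -0.5041])) mean [ 0.7894 -0.4725  0.026 ]
top red [581. 162.] 789 ztop 0.1285 ((0.7685, -0.5388, 0.0514), array([ 0.7663, -0.5404])) mean [ 0.7654 -0.5408  0.1257]
top red [550. 166.] 66 ztop 0.0785 ((0.7654, -0.4907, 0.0225), array([ 0.7617, -0.4911])) mean [ 0.769  -0.5002  0.0777]
top red [262. 239.] 842 ztop 0.1025 ((0.6014, 0.1284, 0.0346), array([0.6013, 0.1283])) mean [0.6013 0.1284 0.0999]
top red [343. 315.] 131 ztop 0.0595 ((0.4386, -0.0449, 0.0134), array([ 0.4385, -0.0451])) mean [ 0.4383 -0.0452  0.0569]
top green [287. 183.] 103 ztop 0.0556 ((0.7418, 0.0855, 0.0125), array([0.7424, 0.0862])) mean [0.7383 0.0827 0.0536]
top green [391. 239.] 1974 ztop 0.0896 ((0.6037, -0.1461, 0.0542), array([ 0.6031, -0.1462])) mean [ 0.6143 -0.1449  0.089 ]
top green [298. 324.] 137 ztop 0.0593 ((0.419, 0.0534, 0.0136), array([0.4194, 0.0532])) mean [0.4194 0.0532 0.0564]
top blue [ 71. 
[... 2184 characters left out ...]
59 ztop 0.0907 ((0.7419, 0.5368, 0.1301), array([0.744 , 0.5439])) mean [0.7117 0.4852 0.0892]
scene blue [337. 229.] 1120 ztop 0.1024 ((0.6027, 0.0049, 0.036), array([0.6037, 0.0038])) mean [0.6042 0.0037 0.1001]
scene tubW 586 ((0.5164, -0.3277, 0.0568), array([ 0.5173, -0.3264])) 0.08786148407157995
scene tubG 563 ((0.604, -0.1439, 0.0559), array([ 0.6051, -0.144 ])) 0.08796003528853846
scene jarW 936 ((0.6238, 0.3042, 0.0371), array([0.6247, 0.3029])) 0.10047686058777555
scene timer 2177 ((0.4407, 0.0082, 0.0917), array([0.4499, 0.0062])) 0.03513033349281758
((442.1880187988281, 8.455863952636719), (94.87667846679688, 160.97552490234375), 11.199910163879395)
table z 0.0005244468496472532
```

Averaging the two cameras gives:

| Target | x | y | z |
|---|---|---|---|
| Red lid | 0.602 | 0.129 | 0.100 |
| White tub's mouth | 0.516 | -0.329 | 0.090 |
| Green button | 0.4205 | 0.0545 | 0.057 |

First I'll shut the fingers and square the tool with the world axes, so that tool x = +x, tool y = -y and tool z = down.

```bash
python3 -m creep '255 0 0 -10 0 0 7.1;255 0 0 -10 0 0 7.1;255 0 0 -10 0 0 7.1;255 0 0 0 0 0 0;255 0 0 0 0 0 0;255 0 0 0 0 0 0'
```

```text
t: 0.7
tool_pos: [0.2093, -0.5327, 0.2574]
eef_rot: [-0.005, 1.0, -0.004, -0.001]
ft_force: [-0.6, -0.3, 0.8]
gripper_width: 0.0002
```

```bash
python3 -m creep '255 10 -34 0 0 0 0;255 10 -34 0 0 0 0;255 10 -34 0 0 0 0;255 10 -34 0 0 0 0;255 10 -34 0 0 0 0;255 10 -34 0 0 0 0;255 10 -34 0 0 0 0;255 10 -34 0 0 0 0;255 10 -34 0 0 0 0;255 10 -34 0 0 0 0;255 0 0 0 0 0 0'
```

```text
t: 1.8
tool_pos: [0.3098, -0.1784, 0.2535]
eef_rot: [-0.01, 1.0, 0.003, -0.003]
ft_force: [0.1, -0.1, 0.4]
gripper_width: -0.0004
```

```bash
python3 -m creep '255 4 -32 0 0 0 0;255 4 -32 0 0 0 0;255 4 -32 0 0 0 0;255 4 -32 0 0 0 0;255 4 -32 0 0 0 0;255 4 -32 0 0 0 0;255 4 -32 0 0 0 0;255 4 -32 0 0 0 0;255 4 -32 0 0 0 0;255 2 -20 0 0 0 0;255 0 0 0 0 0 0'
```

```text
t: 2.9
tool_pos: [0.3474, 0.1356, 0.2552]
eef_rot: [-0.007, 1.0, 0.007, -0.003]
ft_force: [0.6, -0.1, 0.4]
gripper_width: 0.0002
```

```bash
cat > tgt.py <<'E'
import sys
from h import *
from scipy.spatial.transform import Rotation as R
s=env.sense();q=s["eef_rot"];r=R.from_quat([q[1],q[2],q[3],q[0]])
g=np.array(list(map(float,sys.argv[1:4])))
D=R.from_matrix(np.diag([1.,-1,-1]))
print("t",s["t"],"pos",s["tool_pos"].round(4),"shift mm",(r.inv().apply(g-s["tool_pos"])*1000).round(1),"turn deg",np.degrees((r.inv()*D).as_rotvec()).round(2),"F",s["ft_force"].round(1))
E
python3 tgt.py .602 .129 .25
```

```text
t 2.9 pos [0.3474 0.1356 0.2552] shift mm [254.5  10.4   3.5] turn deg [-0.82  0.37  0.84] F [ 0.6 -0.1  0.4]
```

```bash
python3 -m creep '255 36 1.5 0 -0.8 0.3 0.8;255 36 1.5 0 0 0 0;255 36 1.5 0 0 0 0;255 36 1.5 0 0 0 0;255 36 1.5 0 0 0 0;255 36 1.5 0 0 0 0;255 34 1 0 0 0 0;255 0 0 0 0 0 0'; python3 tgt.py .602 .129 .13;python3 tgt.py .602 .129 .13
python3 - <<'E'
from h import *
p,d=env.get_image("wrist");cv2.imwrite("pics/w1.png",p[:,:,::-1]);np.savez("w1.npz",p=p,d=d);print(env.calibration("wrist"))
E
```

```text
t: 3.7
tool_pos: [0.6061, 0.1133, 0.2491]
eef_rot: [0.005, 1.0, 0.002, -0.003]
ft_force: [-1.2, -1.1, -0.6]
gripper_width: 0.0002
t 3.7 pos [0.6061 0.1133 0.2491] shift mm [ -3.3 -16.9 119. ] turn deg [0.56 0.38 0.23] F [-1.2 -1.1 -0.6]
t 3.7 pos [0.6061 0.1133 0.2491] shift mm [ -3.3 -16.9 119. ] turn deg [0.56 0.38 0.23] F [-1.2 -1.1 -0.6]
{'K': array([[410.3682378 ,   0.        , 318.91811531],
       [  0.        , 410.3682378 , 231.37746764],
       [  0.        ,   0.        ,   1.        ]]), 'mount': array([[ 1.41264026e-03, -9.44436885e-01, -3.28689785e-01,
         8.48384150e-02],
       [ 9.99998924e-01,  1.46432653e-03,  9.02819484e-05,
        -1.01686618e-04],
       [ 3.96043569e-04, -3.28689559e-01,  9.44437937e-01,
        -1.41780530e-01],
       [ 0.00000000e+00,  0.00000000e+00,  0.00000000e+00,
         1.00000000e+00]])}
```

View pics/w1.png

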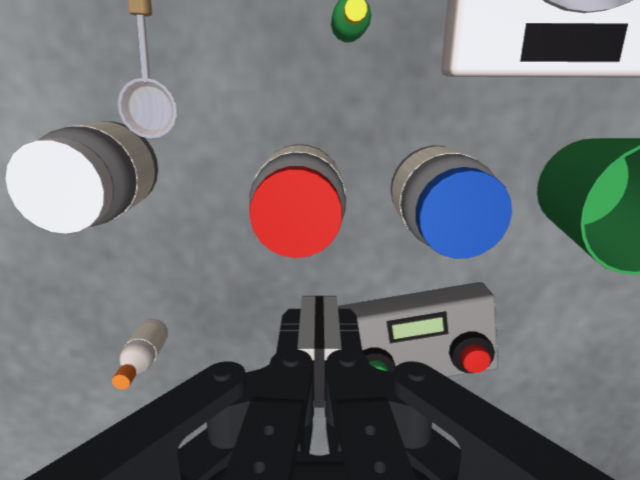

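The wrist view shows the red lid at (297,212), slightly left of the shut fingertips at (320,297). The blue lid is at (463,213). I'll cross-check the lid position from this view.

```bash
cat > wr.py <<'E'
import sys
from h import *
from scipy.spatial.transform import Rotation as R
def wcloud(d,s):
    c=env.calibration("wrist");K=c["K"];M=c["mount"];q=s["eef_rot"];r=R.from_quat([q[1],q[2],q[3],q[0]]).as_matrix()
    v,u=np.mgrid[:480,:640]
    P=np.stack([(u-K[0,2])/K[0,0]*d,(v-K[1,2])/K[1,1]*d,d],-1)
    P=P@M[:3,:3].T+M[:3,3]
    return P@r.T+s["tool_pos"]
E
python3 - <<'E'
from wr import *
s=env.sense();print(s["t"],s["tool_pos"],s["qd"].round(3))
z=np.load("w1.npz");W=wcloud(z["d"],s)
hsv=cv2.cvtColor(z["p"],cv2.COLOR_RGB2HSV).astype(int);H,S=hsv[...,0],hsv[...,1]
m=((H<8)|(H>172))&(S>150);m[280:]=0
t=W[m];print(circ(t),t.mean(0))
E
python3 tgt.py .602 .129 .13
```

```text
3.75 [0.60374806 0.11330301 0.24911477] [ 0.019 -0.046  0.055  0.013  0.029  0.015]
((0.627, 0.1234, 0.0635), array([0.6031, 0.1287])) [0.60084774 0.12916259 0.09989041]
t 3.75 pos [0.6037 0.1133 0.2491] shift mm [ -0.5 -16.9 119. ] turn deg [0.57 0.55 0.22] F [ 0.1 -1.1 -0.1]
```

The wrist camera agrees with (0.602, 0.129). I'll centre the tool there and then come down.

```bash
python3 -m creep '255 0 -8 0 0.5 0.4 0.2;255 0 -9 0 0 0 0;255 0 0 30 0 0 0;255 0 0 30 0 0 0;255 0 0 25 0 0 0;255 0 0 15 0 0 0;255 0 0 0 0 0 0'; python3 tgt.py .602 .129 .13
```

```text
t: 4.45
tool_pos: [0.5963, 0.1324, 0.1495]
eef_rot: [-0.0, 1.0, 0.001, -0.0]
ft_force: [-0.0, -0.7, 0.6]
gripper_width: -0.0001
t 4.45 pos [0.5963 0.1324 0.1495] shift mm [ 5.7  3.5 19.5] turn deg [-0.05  0.05  0.16] F [-0.  -0.7  0.6]
```

```bash
python3 -m creep '255 3 2 10 0 0 0;255 2.5 1.5 9 0 0 0;255 0 0 0 0 0 0;255 0 0 0 0 0 0'; python3 tgt.py .602 .129 .13
```

```text
t: 4.85
tool_pos: [0.6024, 0.13, 0.1325]
eef_rot: [-0.001, 1.0, 0.002, 0.002]
ft_force: [0.3, -0.9, 0.3]
gripper_width: 0.0001
t 4.85 pos [0.6024 0.13   0.1325] shift mm [-0.4  1.   2.5] turn deg [-0.09 -0.23  0.27] F [ 0.3 -0.9  0.3]
```

```bash
python3 -m creep '255 0 0.5 2 0 0 0;255 0 0 0 0 0 0;255 0 0 0 0 0 0;255 0 0 0 0 0 0;255 0 0 0 0 0 0;255 0 0 0 0 0 0;255 0 0 0 0 0 0;255 0 0 0 0 0 0;255 0 0 0 0 0 0;255 0 0 0 0 0 0;255 0 0 0 0 0 0;255 0 0 0 0 0 0;255 0 0 0 0 0 0'; python3 tgt.py .602 .129 .13
```

```text
t: 6.15
tool_pos: [0.6036, 0.1294, 0.1321]
eef_rot: [-0.001, 1.0, 0.002, 0.004]
ft_force: [0.3, 0.9, -1.1]
gripper_width: 0.0002
t 6.15 pos [0.6036 0.1294 0.1321] shift mm [-1.6  0.4  2.1] turn deg [-0.11 -0.42  0.25] F [ 0.3  0.9 -1.1]
```

```bash
python3 -m creep '255 -1 0 1.5 0 0 0;255 0 0 0 0 0 0;255 0 0 0 0 0 0;255 0 0 0 0 0 0;255 0 0 0 0 0 0;255 0 0 0 0 0 0;255 0 0 0 0 0 0;255 0 0 0 0 0 0;255 0 0 0 0 0 0;255 0 0 0 0 0 0;255 0 0 0 0 0 0;255 0 0 0 0 0 0;255 0 0 0 0 0 0;255 0 0 0 0 0 0'; python3 tgt.py .602 .129 .25
```

```text
t: 7.55
tool_pos: [0.6026, 0.1294, 0.1305]
eef_rot: [-0.001, 1.0, 0.002, 0.004]
ft_force: [-0.2, 0.1, -0.8]
gripper_width: -0.0
t 7.55 pos [0.6026 0.1294 0.1305] shift mm [ 3.000e-01  1.000e-01 -1.195e+02] turn deg [-0.11 -0.43  0.25] F [-0.2  0.1 -0.8]
```

I held over the red lid for about 2.7 s, within 2 mm. Next I go up, pull back towards the base and go around the near side, so I don't cross the blue jar or the green tub.

```bash
python3 -m creep '255 0 0 -30 0 0 0;255 0 0 -35 0 0 0;255 0 0 -35 0 0 0;255 0 0 -35 0 0 0;255 -36 0 0 0 0 0;255 -40 0 0 0 0 0;255 -40 0 0 0 0 0;255 -40 0 0 0 0 0;255 -40 0 0 0 0 0;255 -40 0 0 0 0 0;255 0 0 0 0 0 0'; python3 tgt.py .37 -.33 .27
```

```text
t: 8.65
tool_pos: [0.3579, 0.1276, 0.2676]
eef_rot: [-0.001, 1.0, 0.002, 0.004]
ft_force: [0.5, -0.1, 0.8]
gripper_width: 0.0003
t 8.65 pos [0.3579 0.1276 0.2676] shift mm [ 10.7 457.7  -3.5] turn deg [-0.15 -0.46  0.17] F [ 0.5 -0.1  0.8]
```

```bash
python3 -m creep '255 1 35 0 0 0 0;255 1 35 0 0 0 0;255 1 35 0 0 0 0;255 1 35 0 0 0 0;255 1 35 0 0 0 0;255 1 35 0 0 0 0;255 1 35 0 0 0 0;255 1 35 0 0 0 0;255 1 35 0 0 0 0;255 1 35 0 0 0 0;255 1 35 0 0 0 0;255 0 35 0 0 0 0;255 0 30 0 0 0 0;255 0 0 0 0 0 0'; python3 tgt.py .516 -.329 .25
```

```text
t: 10.05
tool_pos: [0.3794, -0.3464, 0.2698]
eef_rot: [0.002, 1.0, 0.004, 0.013]
ft_force: [0.7, -0.1, -0.7]
gripper_width: -0.0001
t 10.05 pos [ 0.3794 -0.3464  0.2698] shift mm [136.1 -16.3  23.3] turn deg [ 0.25 -1.51  0.47] F [ 0.7 -0.1 -0.7]
```

```bash
python3 -m creep '255 30 -4 0 0.2 -1.5 0.4;255 35 -4 0 0 0 0;255 35 -4 0 0 0 0;255 30 -4 0 0 0 0;255 0 0 0 0 0 0;255 0 0 0 0 0 0'; python3 - <<'E'
from wr import *
s=env.sense();p,d=env.get_image("wrist");cv2.imwrite("pics/w2.png",p[:,:,::-1])
W=wcloud(d,s);m=(W[...,2]>.082)&(W[...,2]<.098)&(d>0)&(np.hypot(W[...,0]-.516,W[...,1]+.329)<.09)
t=W[m];print(len(t),circ(t),t.mean(0),s["tool_pos"])
E
python3 tgt.py .516 -.329 .12
```

```text
t: 10.65
tool_pos: [0.5144, -0.3312, 0.2685]
eef_rot: [-0.0, 1.0, -0.002, -0.001]
ft_force: [-0.6, 0.2, -0.1]
gripper_width: 0.0001
2247 ((0.5144, -0.3283, 0.055), array([ 0.5149, -0.3284])) [ 0.50973078 -0.32810078  0.08768926] [ 0.51440783 -0.33117498  0.26854134]
t 10.7 pos [ 0.5144 -0.3311  0.2685] shift mm [  1.9  -2.1 148.5] turn deg [-0.03  0.1  -0.22] F [ 0.9  0.2 -1.3]
```

View pics/w2.png

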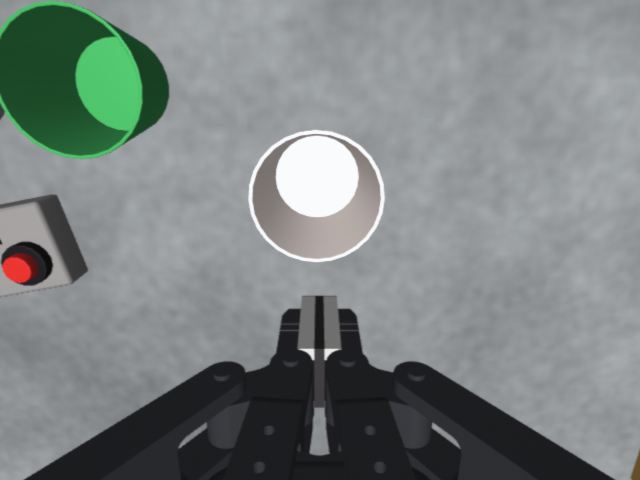

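The white tub's mouth is centred at (317,196), straight ahead of the fingertips at (320,297), and the wrist fit gives (0.5147, -0.328). I'll use (0.5155, -0.329).

```bash
python3 -m creep '255 1 -2 30 0 0 0;255 0 0 35 0 0 0;255 0 0 35 0 0 0;255 0 0 20 0 0 0;255 0 0 10 0 0 0;255 0 0 0 0 0 0;255 0 0 0 0 0 0'; python3 tgt.py .5155 -.329 .12
```

```text
t: 11.4
tool_pos: [0.51, -0.3311, 0.1393]
eef_rot: [0.002, 1.0, -0.004, 0.001]
ft_force: [0.5, -0.3, 0.2]
gripper_width: 0.0002
t 11.4 pos [ 0.51   -0.3311  0.1393] shift mm [ 5.4 -2.3 19.3] turn deg [ 0.27 -0.09 -0.51] F [ 0.5 -0.3  0.2]
```

```bash
python3 -m creep '255 3 -1 10 0 0 0;255 2.5 -1 9 0 0 0;255 0 0 0 0 0 0;255 0 0 0 0 0 0'; python3 tgt.py .5155 -.329 .12
```

```text
t: 11.8
tool_pos: [0.5178, -0.3307, 0.1225]
eef_rot: [0.005, 1.0, -0.005, 0.004]
ft_force: [-0.4, 0.4, 0.6]
gripper_width: -0.0001
t 11.8 pos [ 0.5178 -0.3307  0.1225] shift mm [-2.3 -1.7  2.4] turn deg [ 0.52 -0.41 -0.53] F [-0.4  0.4  0.6]
```

```bash
python3 -m creep '255 -1.5 -1 2 0.5 -0.4 -0.5;255 0 0 0 0 0 0;255 0 0 0 0 0 0;255 0 0 0 0 0 0;255 0 0 0 0 0 0;255 0 0 0 0 0 0;255 0 0 0 0 0 0;255 0 0 0 0 0 0;255 0 0 0 0 0 0;255 0 0 0 0 0 0;255 0 0 0 0 0 0;255 0 0 0 0 0 0;255 0 0 0 0 0 0'; python3 tgt.py .5155 -.329 .12
```

```text
t: 13.1
tool_pos: [0.5167, -0.33, 0.1212]
eef_rot: [0.0, 1.0, 0.0, 0.0]
ft_force: [0.5, -0.6, 0.3]
gripper_width: 0.0001
t 13.1 pos [ 0.5167 -0.33    0.1212] shift mm [-1.2 -1.   1.2] turn deg [ 0.04 -0.05  0.03] F [ 0.5 -0.6  0.3]
```

```bash
python3 -m creep '255 0 0 0 0 0 0;255 0 0 0 0 0 0;255 0 0 0 0 0 0;255 0 0 0 0 0 0;255 0 0 0 0 0 0;255 0 0 0 0 0 0;255 0 0 0 0 0 0;255 0 0 0 0 0 0;255 0 0 0 0 0 0;255 0 0 0 0 0 0;255 0 0 0 0 0 0;255 0 0 0 0 0 0;255 0 0 0 0 0 0;255 0 0 0 0 0 0'; python3 tgt.py .4205 .0545 .25
```

```text
t: 14.5
tool_pos: [0.5167, -0.3299, 0.1212]
eef_rot: [0.0, 1.0, 0.0, 0.0]
ft_force: [0.2, -0.7, -0.5]
gripper_width: 0.0002
t 14.5 pos [ 0.5167 -0.3299  0.1212] shift mm [ -95.9 -384.4 -129.1] turn deg [ 0.03 -0.05  0.03] F [ 0.2 -0.7 -0.5]
```

I held over the white tub for about 2.7 s. Now I go up, back, along the near side, and then over the green button.

```bash
python3 -m creep '255 0 0 -35 0 0 0;255 0 0 -35 0 0 0;255 0 0 -35 0 0 0;255 0 0 -25 0 0 0;255 -35 0 0 0 0 0;255 -40 0 0 0 0 0;255 -40 0 0 0 0 0;255 -40 0 0 0 0 0;255 -10 -35 0 0 0 0;255 0 -35 0 0 0 0;255 0 -35 0 0 0 0;255 0 -35 0 0 0 0;255 0 -35 0 0 0 0;255 0 -35 0 0 0 0;255 0 -35 0 0 0 0;255 0 -35 0 0 0 0;255 0 -35 0 0 0 0;255 0 -35 0 0 0 0;255 0 -25 0 0 0 0;255 0 0 0 0 0 0'; python3 tgt.py .4205 .0545 .16
```

```text
t: 16.5
tool_pos: [0.3447, 0.0562, 0.2552]
eef_rot: [0.002, 1.0, -0.003, 0.005]
ft_force: [0.5, 0.3, -0.6]
gripper_width: -0.0003
t 16.5 pos [0.3447 0.0562 0.2552] shift mm [75.   0.8 95.9] turn deg [ 0.26 -0.52 -0.38] F [ 0.5  0.3 -0.6]
```

Now a wrist look at the button from here, before the final approach.

```bash
python3 - <<'E'
from wr import *
s=env.sense();p,d=env.get_image("wrist");cv2.imwrite("pics/w3.png",p[:,:,::-1])
W=wcloud(d,s);hsv=cv2.cvtColor(p,cv2.COLOR_RGB2HSV).astype(int)
m=(hsv[...,0]>50)&(hsv[...,0]<85)&(hsv[...,1]>120)&(d>0)&(np.hypot(W[...,0]-.42,W[...,1]-.054)<.03)
t=W[m];z=np.percentile(t[:,2],[5,50,95]);t=t[t[:,2]>z[1]-.004];print(len(t),z,circ(t),t.mean(0),s["tool_pos"])
E
```

```text
933 [0.05429474 0.05601684 0.05730385] ((0.4189, 0.0543, 0.0138), array([0.4189, 0.0546])) [0.41892265 0.05459532 0.05598777] [0.34468839 0.05620233 0.25522766]
```

View pics/w3.png

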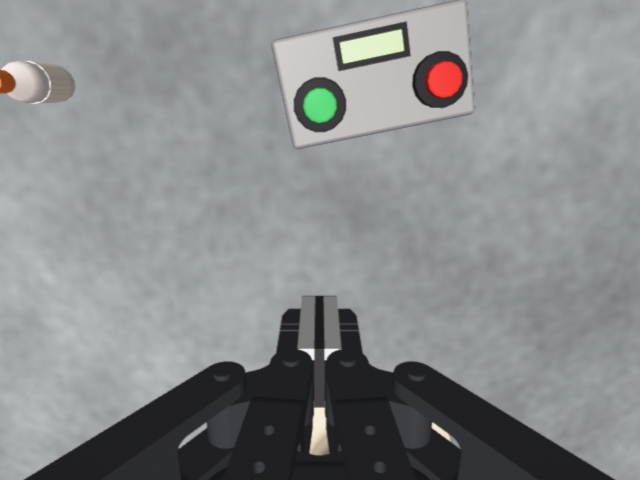

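The green button is at (320,105) and the red one at (444,79). The wrist fit gives (0.419, 0.0545, 0.056), so I'll use (0.420, 0.0545).

```bash
python3 -m creep '255 25 0 0 0.2 -0.5 -0.3;255 25 0 0 0 0 0;255 25 0 0 0 0 0;255 0 0 30 0 0 0;255 0 0 35 0 0 0;255 0 0 35 0 0 0;255 0 0 25 0 0 0;255 0 0 15 0 0 0;255 0 0 0 0 0 0;255 0 0 0 0 0 0'; python3 tgt.py .420 .0545 .060
```

```text
t: 17.55
tool_pos: [0.4268, 0.0415, 0.1126]
eef_rot: [0.005, 1.0, -0.006, 0.004]
ft_force: [0.9, -0.1, -0.0]
gripper_width: -0.0003
t 17.55 pos [0.4268 0.0415 0.1126] shift mm [ -7.3 -13.5  52.4] turn deg [ 0.59 -0.4  -0.66] F [ 0.9 -0.1 -0. ]
```

```bash
python3 -m creep '255 -3.5 -7 0 0.6 -0.4 -0.6;255 -3 -6 0 0 0 0;255 0 0 15 0 0 0;255 0 0 15 0 0 0;255 0 0 0 0 0 0;255 0 0 0 0 0 0'; python3 tgt.py .420 .0545 .060
```

```text
t: 18.15
tool_pos: [0.4242, 0.0559, 0.0877]
eef_rot: [-0.001, 1.0, -0.0, 0.006]
ft_force: [-0.1, 0.1, 0.2]
gripper_width: -0.0
t 18.15 pos [0.4242 0.0559 0.0877] shift mm [-4.5  1.4 27.7] turn deg [-0.07 -0.7  -0.04] F [-0.1  0.1  0.2]
```

```bash
python3 -m creep '255 -3 1 8 0 -0.6 0;255 -1.5 0 8 0 0 0;255 0 0 5 0 0 0;255 0 0 0 0 0 0;255 0 0 0 0 0 0'; python3 tgt.py .420 .0545 .060
```

```text
t: 18.65
tool_pos: [0.4207, 0.0551, 0.0669]
eef_rot: [-0.001, 1.0, -0.0, 0.002]
ft_force: [0.3, -0.4, -0.3]
gripper_width: 0.0
t 18.65 pos [0.4207 0.0551 0.0669] shift mm [-0.7  0.6  6.9] turn deg [-0.07 -0.26 -0.01] F [ 0.3 -0.4 -0.3]
```

Centred, about 10 mm above the button. I'll press in small steps and watch the force.

```bash
python3 -m creep '255 -0.5 0.5 5 0 0 0;255 0 0 4 0 0 0;255 0 0 3 0 0 0;255 0 0 2 0 0 0'; python3 tgt.py .420 .0545 .050
```

```text
t: 19.05
tool_pos: [0.421, 0.0545, 0.0525]
eef_rot: [-0.001, 1.0, -0.0, 0.003]
ft_force: [-1.3, 0.2, 3.4]
gripper_width: 0.0003
t 19.05 pos [0.421  0.0545 0.0525] shift mm [-1.   0.   2.5] turn deg [-0.07 -0.35 -0.03] F [-1.3  0.2  3.4]
```

```bash
python3 -m creep '255 0 0 2 0 0 0;255 0 0 2 0 0 0'; python3 tgt.py .420 .0545 .050;python3 -m creep '255 0 0 1 0 0 0;255 0 0 1 0 0 0'; python3 tgt.py .420 .0545 .050
```

```text
t: 19.25
tool_pos: [0.4211, 0.0545, 0.0504]
eef_rot: [-0.001, 1.0, -0.0, 0.003]
ft_force: [-7.8, -0.2, 38.2]
gripper_width: -0.0
t 19.25 pos [0.4211 0.0545 0.0504] shift mm [-1.1  0.   0.4] turn deg [-0.07 -0.35 -0.02] F [-7.8 -0.2 38.2]
t: 19.45
tool_pos: [0.421, 0.0545, 0.051]
eef_rot: [-0.0, 1.0, 0.0, 0.003]
ft_force: [-2.6, -0.7, 9.8]
gripper_width: 0.0002
t 19.45 pos [0.421  0.0545 0.051 ] shift mm [-1.  0.  1.] turn deg [-0.05 -0.37  0.  ] F [-2.6 -0.7  9.8]
```

The button hit its stop: the force jumped to 38 N at z = 0.0504, about 6 mm below the button's resting height. Now I let go and move clear.

```bash
python3 -m creep '255 0 0 -5 0 0 0;255 0 0 -10 0 0 0;255 0 0 -20 0 0 0;255 0 0 -35 0 0 0;255 0 0 -35 0 0 0;255 0 0 -35 0 0 0;255 0 0 -35 0 0 0;255 -30 0 0 0 0 0;255 -35 0 0 0 0 0;255 -20 0 0 0 0 0;255 0 0 0 0 0 0;255 0 0 0 0 0 0;255 0 0 0 0 0 0'; python3 - <<'E'
from wr import *
s=env.sense();p,d=env.get_image("wrist");cv2.imwrite("pics/w4.png",p[:,:,::-1])
print(s["t"],s["tool_pos"],s["ft_force"],s["qd"].round(3))
W=wcloud(d,s);hsv=cv2.cvtColor(p,cv2.COLOR_RGB2HSV).astype(int)
g=(hsv[...,0]>50)&(hsv[...,0]<85)&(np.hypot(W[...,0]-.42,W[...,1]-.054)<.03)
r=((hsv[...,0]<8)|(hsv[...,0]>172))&(np.hypot(W[...,0]-.4395,W[...,1]+.044)<.03)
for m in(g,r):
    t=W[m&(hsv[...,1]>120)&(d>0)];print(len(t),np.median(t,0))
a=np.load("top0.npz");p,d=env.get_image("top");cv2.imwrite("pics/top1.png",p[:,:,::-1])
df=np.abs(p.astype(int)-a["p"]).max(2)>40
k,l,st,c=cv2.connectedComponentsWithStats(df.astype(np.uint8));print([list(x) for x in st[1:] if x[4]>15])
E
```

```text
t: 20.75
tool_pos: [0.3341, 0.0541, 0.2369]
eef_rot: [-0.0, 1.0, -0.0, 0.007]
ft_force: [-0.3, 1.1, 0.7]
gripper_width: 0.0002
20.75 [0.33413449 0.05413827 0.23688946] [-0.30661858  1.11947002  0.6873291 ] [ 0.001  0.006 -0.013  0.001 -0.011  0.   ]
1080 [0.41898499 0.05437488 0.05606059]
1318 [ 0.43783204 -0.04232723  0.05579631]
[[np.int32(246), np.int32(379), np.int32(90), np.int32(85), np.int32(1888)], [np.int32(198), np.int32(400), np.int32(124), np.int32(80), np.int32(3394)], [np.int32(303), np.int32(451), np.int32(16), np.int32(29), np.int32(394)], [np.int32(182), np.int32(456), np.int32(11), np.int32(24), np.int32(71)], [np.int32(187), np.int32(463), np.int32(15), np.int32(17), np.int32(185)], [np.int32(325), np.int32(465), np.int32(22), np.int32(15), np.int32(201)], [np.int32(605), np.int32(465), np.int32(35), np.int32(15), np.int32(273)], [np.int32(209), np.int32(467), np.int32(61), np.int32(13), np.int32(530)]]
```

View pics/top1.png

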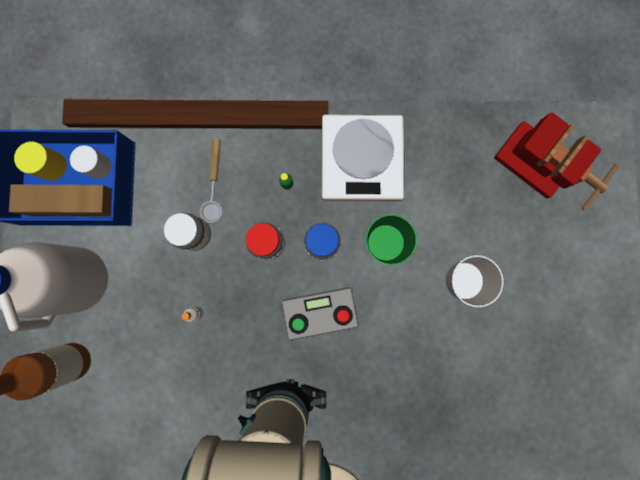

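The top view shows everything where it began: red lid (263,240), white tub (476,281), timer (319,314). Only the arm's own pixels changed. The green button is back up at z = 0.056, and the tool is clear and still.

```bash
python3 -c "
from plant import env
print(env.sign_off())"
```

```text
the job is handed in; nothing more can be done
None
```

I did all three steps in order and handed the job in at about 21 s.

- **Pointing:** With the fingers shut, I pointed down for about 2.7 s over the red lid and then about 2.7 s over the white tub's mouth. By the arm's own readings the fingertips stayed within about 2 mm of each centre and 30–32 mm above. I went between them high up and round the near side, so I never passed over the blue jar or the green tub.
- **Button:** I pressed the green button down to its stop at z = 0.0504, about 6 mm of travel, then let go and backed off. The wrist force briefly reached about 38 N at the stop. That was the fingertips on the button, but it is close to the 40 N limit for the arm and gripper body, and I only read the force at the end of each move.
- **Last checks:** The green button is back up at z = 0.056, the same as before the press, and the red button is also up. Comparing the top pictures from before and after, only the arm's own pixels changed.
- **Disagreements:** The cameras differed by 2–4 mm on positions, within about their calibration error, so I aimed between them. No check failed.

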